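# Load the amber filter disc into the upper cassette slot

## Task

Take the amber filter disc by its upright tab and slide it level into the upper of the two slots of the cassette, home to the back stop, so that it lies flat on that slot's floor; then let go of it. Leave the green disc where it is.

Things in the scene. Friction and masses are not known exactly. Their poses are not given: they have to be found in the camera images.
- amber_disc (a point): centre, half-way up, of the amber filter disc: flat, 80 mm across, 6 mm thick, 60 g, black rim, amber face, lying on the bench. z up. On its -x side a flat neck (18 mm wide, 6 mm thick) carries the upright grip tab; the disc goes into a slot with its +x side first
- amber_tab (a point): grip point of the amber disc's upright tab, an amber block 24 mm long (x), 12 mm thick (y, the way to pinch it from above), its top 46 mm above the disc's underside. The point lies in the middle of the tab, 62 mm behind the disc's centre (-x), 30 mm above the disc's underside, 27 mm above amber_disc; same axes
- upper_slot (a point): where amber_disc belongs when the disc is home in the upper slot: 3 mm above the slot's floor, the disc's rim 3 mm short of the back stop. x points inward from the open front to the stop, z up. Slot 100 mm wide, 18 mm high; its front edge is 35 mm before this point, so the tab ends 27 mm in front of the cassette
- cassette: fixed aluminium box with two slots and white shelves on a grey lift stand, 82 mm deep, 106 mm wide, 48 mm high; its height differs each time. Origin on its underside, below upper_slot by 29 mm; same axes. Shelves and cover 4 mm thick; lower slot 22 mm below the upper. Two guide rods (y +-62 mm, x +30 mm) end 130 mm above the bench
- green_disc (a point): centre of the green filter disc, alike but for its green face and tab; to be left alone
Not all that is in view belongs to the job. Leave any pink look-alike of the part that bears amber_disc alone.

How it is judged:
By the outcome, as a careful person would: the job done as asked, in the order asked, and still so for the second after the job is handed in, with the robot touching nothing.
It also fails if it takes over 40 s, if anything falls off the work surface, if the arm or the gripper's body presses on something with over 40 N, if the wrist force passes 120 N, or if a joint passes its speed limit or range.

## Robot

A 6-joint arm with a two-finger parallel gripper is mounted at the origin on a cart in front of the work surface, level with it; the furniture and walls round the work are solid. World frame = base frame: x ahead of the robot, y to its left, z up, the work surface at z = 0. Lengths are in m, angles in rad, forces in N, time in s.
With the tool pointing down it reaches from about 0.275 to 0.875 m from the base axis. Payload 12.5 kg.
Tool frame: the origin (TCP) lies at the very end of the fingers, on their centre line; the grasp point (between the pads) lies 19 mm behind it; z points along the fingers, y is the line along which they close (so a half turn about z gives the same grasp; the last joint's range is limited). The gripper opens to 85 mm and grips with 20 to 120 N. Pads are 22 mm wide; open, the fingers measure 114 mm over their backs; the gripper's body (76 mm by 85 mm) begins 54 mm behind the grasp point. The pads swing forward as they close: fully open they stand 13 mm farther back than shut.
Start: joints at [-0.085, 0.351, 1.652, -0, 1.139, -0.085], TCP at [0.55, 0, 0.231] pointing down, gripper open.
Joint ranges: [-2.75, 2.75], [-0.79, 2.1], [0.01, 2.65], [-1.57, 4.71], [0.07, 3.14], [-2.87, 2.87]. Speed limits (rad/s): [2.22, 2.22, 2.79, 3.14, 3.14, 3.14].

## Interface

Orientations are given as a rotation vector (axis times angle).
In Python, from bench import * gives the robot as it stands. The module is installed in compiled form; this text tells all that it offers.
- The arm moves only by the tool apply_moves, never from a script. Its argument "deltas" is a list that holds one entry, the list of rows, each a list of 6 numbers: the shift along the tool's x, y, z in m, then the turn, a rotation vector about the tool's x, y, z in degrees. In form: [[[x, y, z, wx, wy, wz], ...]]. A call has 1 to 10 rows; each row shifts and turns the commanded pose from where the row before left it, along the tool's axes as they then stand; what a row does not reach is not made up. A row lasts 1/8 s, in which the tool goes at most 62.5 mm and 10.7 degrees, less where a joint would pass 70% of its speed; a pose out of reach is approached as far as the arm can. A call is refused whole if a number of a shift passes 0.0625 or a number of a turn 10.7, either way. A call with a gripper value outside its range is refused whole. "claw" is the gripper command: -1 is shut, 1 is fully open, values between are in proportion, set as the call begins (left out, the last holds). The fingers move at their own pace and stop on an object; "grip_force" is the grip in N (left out, the last holds). Time passes only in rows, so rows that do not move let the fingers close. It gives the time, the measured TCP pose, the force, the opening and the grip force at its end, in the units of the state.
- sense(): the state, without advancing time (a new reading comes with each control period).
- read_camera(name): name is "scene" or "side" or "wrist"; returns (picture, depth): 384x512x3 uint8, red, green, blue; 384x512 float32, m along the optical axis (not along the pixel's ray), 0 where there is no reading.
- calibration(name): a dict with "fx", "fy", "cx", "cy" (pixels), "R" (3x3) and "t" (3): a world point X has camera coordinates R X + t; the wrist camera has in their place "hand_eye" (4x4, takes a point from camera to tool coordinates, whose origin is the TCP and whose axes are the flange's). Camera axes: x right, y down, z forward; pixel columns grow to the right and rows downward; lengths in m; the calibration is good to about 2 mm. A picture is of the moment at which its call begins: read the wrist's pose just before it. calibration takes no time and is no camera call.
- job_done(): hands the job in; it is judged then, once.
The state is a dict: "t": time; "q": joint angles; "dq": joint speeds; "tau": joint torques, N m; "tool_pos": TCP position; "ee_rot": TCP orientation; "wrist_force": force on the tool from outside, world axes, zero at the start; "torque": the same for the moment, N m; "finger_gap": finger opening in m; "grip_force": force on a finger pad.
Only numpy, scipy, OpenCV 4.12 (cv2) and the standard library are available. Lean on these libraries where they do the work, as an engineer would, in place of code of your own. Each camera call takes 0.05 s, during which the arm holds its last target. There are 200 camera calls.

## Working session

There is one attempt and no reset: what is moved stays moved. The work goes in short steps, Python scripts to look and compute and a tool call to move; the robot and the scene stay as the last step left them, time stands still between calls to the robot, and variables do not carry over. Pictures are saved under pics/ and viewed, at most 10 in all, crops included, and the job is handed in when it is done.

Besides the shell and the picture viewer there is one more tool, called as name(argument=value, ...) on one line, values as JSON. apply_moves: Moves the arm, as the interface text tells. Its arguments: {"type":"object","properties":{"deltas":{"type":"array","items":{"type":"array","items":{"type":"array","items":{"type":"number"}}}},"claw":{"type":"number"},"grip_force":{"type":"number"}},"required":["deltas"]}

```bash
mkdir -p pics; cat > h.py <<'E'
from bench import *
import numpy as np, cv2
from scipy.spatial.transform import Rotation as Ro
def cam(n):
    c=calibration(n)
    if 'hand_eye' in c:
        s=sense(); H=np.array(c['hand_eye']); T=np.eye(4)
        T[:3,:3]=Ro.from_rotvec(s['ee_rot']).as_matrix(); T[:3,3]=s['tool_pos']; M=T@H
        R=M[:3,:3]; o=M[:3,3]
    else:
        R=np.array(c['R']).T; o=-R@np.array(c['t'])
    return c,R,o
def ray(C,u,v):
    c,R,o=C; return R@np.array([(u-c['cx'])/c['fx'],(v-c['cy'])/c['fy'],1.]),o
def onz(C,u,v,z):
    d,o=ray(C,u,v); return o+d*(z-o[2])/d[2]
def pts(C,D):
    c,R,o=C; v,u=np.mgrid[:384,:512]
    P=np.stack([(u-c['cx'])/c['fx']*D,(v-c['cy'])/c['fy']*D,D],-1)
    return P@R.T+o
def proj(C,X):
    c,R,o=C; p=R.T@(np.array(X)-o); return c['fx']*p[0]/p[2]+c['cx'],c['fy']*p[1]/p[2]+c['cy']
def grab(n):
    C=cam(n); I,D=read_camera(n); np.savez(f'{n}.npz',I=I,D=D); return C,I,D
E
python3 - <<'E'
from h import *
for n in('scene','side'):
    C,I,D=grab(n); print(n,C[2],C[1][:,2]); cv2.imwrite(f'pics/{n}0.png',I[...,::-1])
print(sense())
E
```

```text
scene [-0.10929056  0.94417387  1.01880504] [ 0.44895399 -0.56332656 -0.69361625]
side [ 0.10490197 -0.75863658  0.77245664] [ 0.33691479  0.76389719 -0.55040849]
{'t': 0.1, 'q': array([-8.45706295e-02,  3.51202235e-01,  1.65235658e+00,  2.28216300e-05,
        1.13911338e+00, -8.46147657e-02]), 'dq': array([-0.00080164, -0.00098218, -0.00211809,  0.00065697,  0.00129862,
       -0.00045924]), 'tau': array([ 7.48983075e-04, -5.06837368e+01, -2.91875267e+01, -4.43532826e-05,
        2.64409253e-03,  5.99887670e-06]), 'tool_pos': array([5.49699829e-01, 7.26859760e-05, 2.30802707e-01]), 'ee_rot': array([-2.22081005e+00, -2.22088684e+00,  1.06830935e-03]), 'wrist_force': array([-0.11032337,  0.2459916 ,  0.0203874 ]), 'torque': array([-0.01723361, -0.01154029, -0.00970753]), 'grip_force': 0.0, 'finger_gap': 0.08559829819765187}
```

View pics/scene0.png

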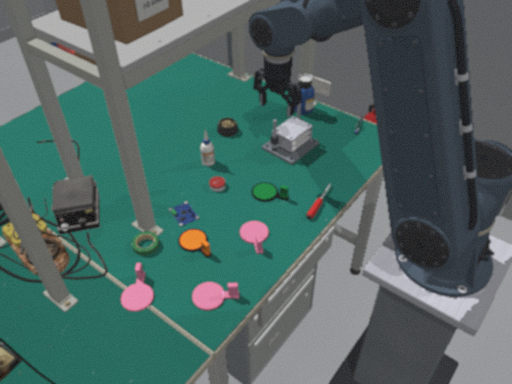

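View pics/side0.png

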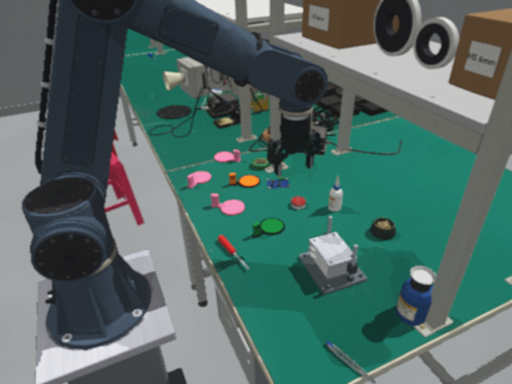

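The scene view shows the amber disc at (193,240) with its tab at (207,250). The green disc is at (264,191), and pink look-alikes are at (138,297), (208,295) and (255,232). The cassette is at (292,138). In the side view the amber disc is at (249,181), the cassette at (331,255) and green at (271,226). Things that could be taken for the amber disc are the three pinks, the green disc and the green ring at (146,243). I choose (193,240) because it is the only amber one.

```bash
python3 - <<'E'
from h import *
for n in('scene','side'):
    z=np.load(n+'.npz'); I,D=z['I'],z['D']; C=cam(n); P=pts(C,D)
    hsv=cv2.cvtColor(I,cv2.COLOR_RGB2HSV)
    win={'scene':(slice(222,262),slice(172,218)),'side':(slice(168,192),slice(224,266))}[n]
    m=np.zeros(D.shape,bool); m[win]=((hsv[...,0]>5)&(hsv[...,0]<25)&(hsv[...,1]>150)&(hsv[...,2]>90))[win]
    Q=P[m]; lo=Q[:,2]<.014; hi=Q[:,2]>.02
    print(n,m.sum(),'disc',Q[lo].mean(0),'tab',Q[hi].mean(0),Q[hi][:,2].max(), np.percentile(Q[:,2],[5,50,95]))
    win={'scene':(slice(110,165),slice(258,325)),'side':(slice(205,295),slice(295,370))}[n]
    w=np.zeros(D.shape,bool);w[win]=1
    Q=P[w&(P[...,2]>.02)&(D>0)]
    h,e=np.histogram(Q[:,2],bins=np.arange(.02,.15,.004)); print(list(zip(e.round(3),h)))
    cv2.imwrite(f'pics/{n}1.png',cv2.resize(I[win][...,::-1],None,fx=7,fy=6,interpolation=cv2.INTER_CUBIC))
    # big structure: overall shelves/posts
    Q=P[(D>0)&(P[...,2]>.25)&(P[...,0]>.25)&(P[...,0]<1)&(abs(P[...,1])<.6)]; print('high',len(Q),Q.min(0),Q.max(0))
I=np.load('scene.npz')['I']; cv2.imwrite('pics/amb.png',cv2.resize(I[210:275,160:245][...,::-1],None,fx=7,fy=7,interpolation=cv2.INTER_CUBIC))
E
```

```text
scene 512 disc [0.56479195 0.36166761 0.00751474] tab [0.47053031 0.40426852 0.09153498] 1.0188050381631402 [0.00387675 0.00804536 0.04508897]
[(np.float64(0.02), np.int64(14)), (np.float64(0.024), np.int64(7)), (np.float64(0.028), np.int64(21)), (np.float64(0.032), np.int64(57)), (np.float64(0.036), np.int64(47)), (np.float64(0.04), np.int64(21)), (np.float64(0.044), np.int64(30)), (np.float64(0.048), np.int64(24)), (np.float64(0.052), np.int64(35)), (np.float64(0.056), np.int64(86)), (np.float64(0.06), np.int64(35)), (np.float64(0.064), np.int64(28)), (np.float64(0.068), np.int64(30)), (np.float64(0.072), np.int64(54)), (np.float64(0.076), np.int64(306)), (np.float64(0.08), np.int64(182)), (np.float64(0.084), np.int64(10)), (np.float64(0.088), np.int64(6)), (np.float64(0.092), np.int64(7)), (np.float64(0.096), np.int64(7)), (np.float64(0.1), np.int64(1)), (np.float64(0.104), np.int64(9)), (np.float64(0.108), np.int64(4)), (np.float64(0.112), np.int64(2)), (np.float64(0.116), np.int64(5)), (np.float64(0.12), np.int64(2)), (np.float64(0.124), np.int64(5)), (np.float64(0.128), np.int6
[... 857 characters left out ...]
, (np.float64(0.076), np.int64(679)), (np.float64(0.08), np.int64(16)), (np.float64(0.084), np.int64(6)), (np.float64(0.088), np.int64(12)), (np.float64(0.092), np.int64(9)), (np.float64(0.096), np.int64(8)), (np.float64(0.1), np.int64(7)), (np.float64(0.104), np.int64(12)), (np.float64(0.108), np.int64(9)), (np.float64(0.112), np.int64(11)), (np.float64(0.116), np.int64(8)), (np.float64(0.12), np.int64(8)), (np.float64(0.124), np.int64(11)), (np.float64(0.128), np.int64(15)), (np.float64(0.132), np.int64(0)), (np.float64(0.136), np.int64(0)), (np.float64(0.14), np.int64(0)), (np.float64(0.144), np.int64(0))]
high 37718 [ 0.2500013  -0.42253989  0.25002112] [0.99965929 0.42039486 0.6840771 ]
```

View pics/side1.png

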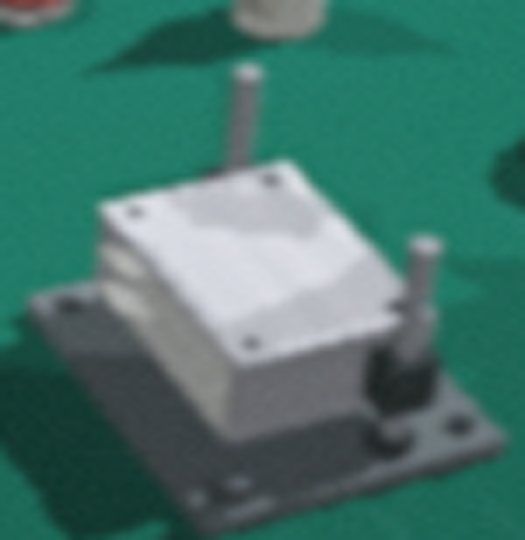

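View pics/amb.png

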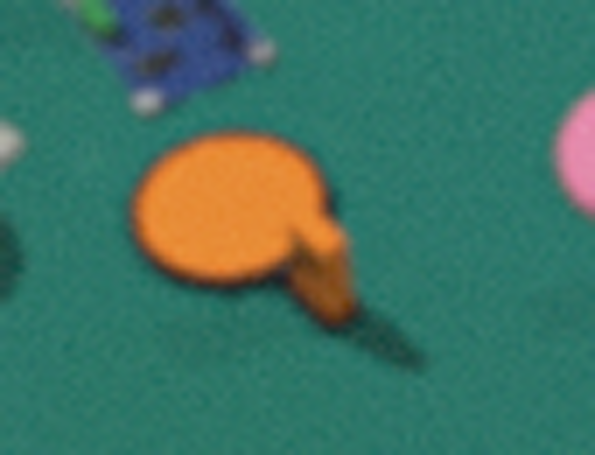

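The crop confirms the amber disc, with its tab on the near-right side at crop (325,250). The cassette's slots open on the left in the side crop, around (115,270), with the rods at (245,120) and (425,300).

```bash
python3 - <<'E'
from h import *
for n in('scene','side'):
    z=np.load(n+'.npz'); I,D=z['I'],z['D']; C=cam(n); P=pts(C,D)
    hsv=cv2.cvtColor(I,cv2.COLOR_RGB2HSV)
    win={'scene':(slice(222,262),slice(172,218)),'side':(slice(168,192),slice(224,266))}[n]
    m=np.zeros(D.shape,bool); m[win]=((hsv[...,0]>5)&(hsv[...,0]<25)&(hsv[...,1]>150)&(hsv[...,2]>90)&(D>0))[win]
    Q=P[m]; d=Q[Q[:,2]<.014][:,:2]; t=Q[(Q[:,2]>.036)&(Q[:,2]<.06)]
    (cx,cy),r=cv2.minEnclosingCircle(d.astype(np.float32)); print(n,'disc med',np.median(d,0),'circ',cx,cy,r,'tabtop',np.median(t,0),len(t))
    win={'scene':(slice(110,165),slice(258,325)),'side':(slice(205,295),slice(295,370))}[n]
    w=np.zeros(D.shape,bool);w[win]=1; w&=(D>0)
    Q=P[w&(P[...,2]>.07)&(P[...,2]<.086)]
    # remove rods by morphological median distance
    c=np.median(Q,0); Q=Q[np.linalg.norm(Q[:,:2]-c[:2],axis=1)<.072]
    print(n,'cover',np.median(Q,0),cv2.minAreaRect(Q[:,:2].astype(np.float32)))
    R=P[w&(P[...,2]>.1)&(P[...,2]<.134)]; k=cv2.kmeans(R[:,:2].astype(np.float32),2,None,(3,50,1e-5),5,cv2.KMEANS_PP_CENTERS); print('rods',k[2],R[:,2].max())
E
```

```text
scene disc med [0.56575665 0.3628747 ] circ 0.5487127900123596 0.363081693649292 0.05534347519278526 tabtop [0.50500379 0.37275199 0.04507982] 45
scene cover [ 0.58472457 -0.14399931  0.07908457] ((0.5857685208320618, -0.1478891372680664), (0.13308846950531006, 0.08657098561525345), 84.93714904785156)
rods [[ 0.6129374  -0.08850185]
 [ 0.6020999  -0.20982835]] 0.13358606162714004
side disc med [0.56432291 0.35727249] circ 0.5500965118408203 0.3611254394054413 0.05448758229613304 tabtop [0.50564312 0.36761042 0.04389873] 21
side cover [ 0.58622564 -0.15564202  0.07681894] ((0.5873934030532837, -0.15282830595970154), (0.13112162053585052, 0.08358108252286911), 86.11521911621094)
rods [[ 0.60546136 -0.21625234]
 [ 0.6144011  -0.09313046]] 0.13053181485911491
```

```bash
python3 - <<'E'
from h import *
C=cam('scene')
for p in[(147,228),(60,300),(240,75),(207,160),(228,128),(146,243),(184,213)]: print(p,onz(C,*p,0).round(3))
print(np.array(calibration('wrist')['hand_eye']).round(3))
P=[]
for n in('scene','side'):
    D=np.load(n+'.npz')['D']; q=pts(cam(n),D); P.append(q[(D>0)&(q[...,2]>.25)&(q[...,2]<.8)&(q[...,1]>.1)&(q[...,0]>.2)&(q[...,0]<1.2)])
P=np.vstack(P); h,x,y=np.histogram2d(P[:,0],P[:,1],bins=[np.arange(.2,1.25,.1),np.arange(.1,.9,.1)]); print(h.astype(int))
E
```

```text
(147, 228) [0.702 0.404 0.   ]
(60, 300) [0.697 0.703 0.   ]
(240, 75) [ 1.02  -0.412  0.   ]
(207, 160) [0.767 0.075 0.   ]
(228, 128) [ 0.825 -0.103  0.   ]
(146, 243) [0.663 0.444 0.   ]
(184, 213) [0.659 0.297 0.   ]
[[ 0.    -0.956 -0.295  0.075]
 [ 1.     0.001 -0.001  0.   ]
 [ 0.001 -0.295  0.956 -0.142]
 [ 0.     0.     0.     1.   ]]
[[  45  775    0    0    0    0    0]
 [   0    0    0    0    0    0    0]
 [   0    0    0    0    0    0    0]
 [   0    0    0    0    0    0    0]
 [1006 1050 2201 2102    0  997  655]
 [2668 2542 1634 1206    0  308  240]
 [ 979    0  797  413    0   63   90]
 [  80    0 1488  875    0  124  151]
 [   0   11  544 1116    0    0   18]
 [   0    0    0    0    0    0    0]]
```

apply_moves(deltas=[[[0,0,0,0,0,-10.2],[0,0,0,0,0,-10.2],[0,0,0,0,0,-10.2],[0,0,0,0,0,-10.2],[0,0,0,0,0,-10.2],[0,0,0,0,0,-10.2],[0,0,0,0,0,-10.2],[0,0,0,0,0,-9.6],[0,0,0,0,0,0]]], claw=0.2)

```text
t: 1.23
tool_pos: [0.5498, 0.0001, 0.231]
ee_rot: [-0.248, -3.131, -0.0]
wrist_force: [0.1, -0.2, -0.3]
finger_gap: 0.0514
grip_force: 0.0
```

apply_moves(deltas=[[[0.0115,0.04,0.008,0,0,0],[0.0115,0.04,0.008,0,0,0],[0.0115,0.04,0.008,0,0,0],[0.0115,0.04,0.008,0,0,0],[0.0115,0.04,0.008,0,0,0],[0.0115,0.04,0.008,0,0,0],[0.0115,0.04,0.008,0,0,0],[0.0115,0.04,0.008,0,0,0],[0.0115,0.04,0.008,0,0,0],[0,0,0,0,0,0]]])

```text
t: 2.48
tool_pos: [0.503, 0.3738, 0.1582]
ee_rot: [-0.248, -3.131, 0.001]
wrist_force: [0.6, -0.7, -0.8]
finger_gap: 0.0512
grip_force: 0.0
```

```bash
cat > tab.py <<'E'
from h import *
C,I,D=grab('wrist'); P=pts(C,D); cv2.imwrite('pics/w1.png',I[...,::-1]); s=sense()
hsv=cv2.cvtColor(I,cv2.COLOR_RGB2HSV)
m=(hsv[...,0]>5)&(hsv[...,0]<25)&(hsv[...,1]>150)&(hsv[...,2]>60)&(D>0)
Q=P[m]; t=Q[(Q[:,2]>.04)&(Q[:,2]<.055)]; d=Q[Q[:,2]<.012]
print(s['tool_pos'],len(Q)); print('tab',np.median(t,0),len(t),cv2.minAreaRect((t[:,:2]*1000).astype(np.float32)))
print('disc',np.median(d,0),len(d)); h=cv2.minEnclosingCircle((d[:,:2]*1000).astype(np.float32)); print(h)
dd=d[np.linalg.norm(d[:,:2]-np.median(d[:,:2],0),axis=1)<.05]; print(cv2.minEnclosingCircle((dd[:,:2]*1000).astype(np.float32)))
E
python3 tab.py
```

```text
[0.50348073 0.37244628 0.15860408] 3306
tab [0.50738254 0.37124071 0.04503726] 321 ((507.8275146484375, 370.71307373046875), (12.506718635559082, 24.090309143066406), 81.11174774169922)
disc [0.56794214 0.35963723 0.00576022] 2900
((637.6287841796875, 507.3538513183594), 198.82591247558594)
((567.4406127929688, 359.2207946777344), 38.60427474975586)
```

View pics/w1.png

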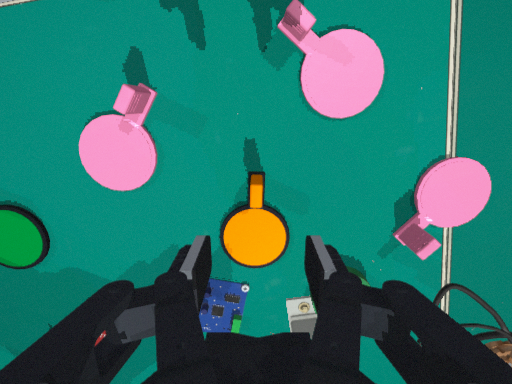

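Wrist view: the amber disc is at (255,236) and its tab at (256,190), between the open fingers' line. The pink discs and the green one are well clear. I'll descend and grip.

apply_moves(deltas=[[[-0.0045,-0.001,0.02,0,0,0],[0,0,0.02,0,0,0],[0,0,0.02,0,0,0],[0,0,0.02,0,0,0],[0,0,0.02,0,0,0],[0,0,0.02,0,0,0],[0,0,0.015,0,0,0],[0,0,0.009,0,0,0],[0,0,0,0,0,0]]])

```text
t: 3.65
tool_pos: [0.5082, 0.37, 0.0148]
ee_rot: [-0.246, -3.131, 0.001]
wrist_force: [0.1, 0.4, 1.1]
finger_gap: 0.0516
grip_force: 0.0
```

apply_moves(deltas=[[[0,0,0,0,0,0],[0,0,0,0,0,0],[0,0,0,0,0,0],[0,0,0,0,0,0],[0,0,0,0,0,0]]], claw=-1, grip_force=60)

```text
t: 4.28
tool_pos: [0.5088, 0.3703, 0.016]
ee_rot: [0.246, 3.131, 0.001]
wrist_force: [-1.0, 0.2, 6.4]
finger_gap: 0.011
grip_force: 59.1
```

apply_moves(deltas=[[[0,0,-0.005,0,0,0],[0,0,-0.02,0,0,0],[0,0,-0.03,0,0,0],[0,0,-0.03,0,0,0],[0,0,-0.025,0,0,0],[0,0,0,0,0,0],[0,0,0,0,0,0]]])

```text
t: 5.15
tool_pos: [0.508, 0.3699, 0.1249]
ee_rot: [-0.246, -3.131, 0.001]
wrist_force: [0.0, -0.4, 0.1]
finger_gap: 0.0111
grip_force: 58.3
```

```bash
cat > held.py <<'E'
from h import *
import sys
s=sense(); print(s['tool_pos'],s['ee_rot'],s['wrist_force'],s['finger_gap'])
tp=s['tool_pos']; Rt=Ro.from_rotvec(s['ee_rot']).as_matrix(); print('tool x',Rt[:,0],'y',Rt[:,1])
for n in sys.argv[2:]:
    C,I,D=grab(n); P=pts(C,D); cv2.imwrite(f'pics/{n}_{sys.argv[1]}.png',I[...,::-1])
    hsv=cv2.cvtColor(I,cv2.COLOR_RGB2HSV)
    m=(hsv[...,0]>5)&(hsv[...,0]<25)&(hsv[...,1]>150)&(hsv[...,2]>60)&(D>0)&(np.linalg.norm(P-tp,axis=-1)<.14)&(P[...,2]<tp[2]+.01)
    Q=P[m]; A=np.c_[Q[:,:2],np.ones(len(Q))]; 
    for _ in range(4):
        k,*_x=np.linalg.lstsq(A,Q[:,2],rcond=None); r=abs(A@k-Q[:,2]); keep=r<max(.003,np.median(r)*1.5); Q,A=Q[keep],A[keep]
    dd=Q[np.linalg.norm(Q[:,:2]-np.median(Q[:,:2],0),axis=1)<.05]
    c,r=cv2.minEnclosingCircle((dd[:,:2]*1000).astype(np.float32))
    v=np.array(c)/1000-tp[:2]; print(n,len(dd),'centre',c,r,'z',np.median(dd[:,2]),'slope x,y deg',np.degrees(k[:2]),'rel',v,'yaw',np.degrees(np.arctan2(v[1],v[0])))
E
python3 held.py a wrist scene side
```

```text
[0.50800249 0.369878   0.12489799] [-2.46447174e-01 -3.13135602e+00  6.67474956e-04] [ 0.04775547 -0.41127998  0.14816724] 0.011124201134358134
tool x [-9.87687781e-01  1.56437140e-01  5.18410663e-04] y [ 1.56436905e-01  9.87687844e-01 -4.67117307e-04]
wrist 1188 centre (562.7084350585938, 360.3915710449219) 17.787250518798828 z 0.11455800921148877 slope x,y deg [-5.84155325  1.1053373 ] rel [ 0.05470594 -0.00948643] yaw -9.837697444961984
scene 161 centre (564.1265869140625, 363.3608703613281) 36.890419006347656 z 0.11551091426510451 slope x,y deg [-2.35074177 -1.12284277] rel [ 0.05612409 -0.00651713] yaw -6.62352141981719
side 180 centre (568.6372680664062, 356.2381286621094) 41.81502914428711 z 0.1135562870530078 slope x,y deg [-0.83421544 -0.13555711] rel [ 0.06063477 -0.01363987] yaw -12.677727164894176
```

View pics/wrist_a.png

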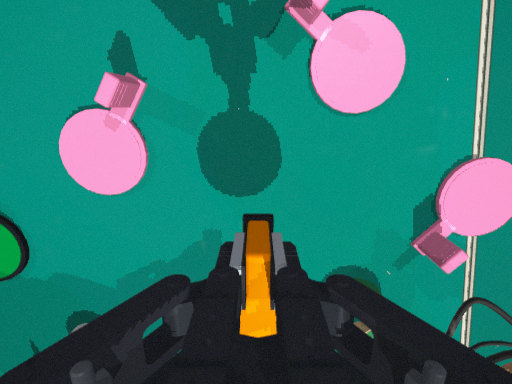

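```bash
python3 - <<'E'
from h import *
tp=sense()['tool_pos']; C=cam('wrist')
for n in('wrist','side','scene'):
    z=np.load(n+'.npz'); I,D=z['I'],z['D']; P=pts(cam(n),D); hsv=cv2.cvtColor(I,cv2.COLOR_RGB2HSV)
    m=(hsv[...,0]>5)&(hsv[...,0]<25)&(hsv[...,1]>150)&(hsv[...,2]>60)&(D>0)&(np.linalg.norm(P-tp,axis=-1)<.14)
    Q=P[m]; x=(Q[:,:2]-tp[:2])@[.988,-.156]
    for a in np.arange(0,.11,.01):
        k=(x>a)&(x<a+.01)
        if k.sum()>4: print(n,round(a,3),k.sum(),np.percentile(Q[k,2],[20,50,80]).round(4))
E
```

```text
wrist 0.0 471 [0.1531 0.1536 0.1541]
wrist 0.01 47 [0.1528 0.1536 0.1717]
wrist 0.04 310 [0.1135 0.1139 0.1144]
wrist 0.05 439 [0.1134 0.1139 0.1143]
wrist 0.06 423 [0.1134 0.1139 0.1143]
wrist 0.07 21 [0.1132 0.1136 0.1143]
side 0.02 12 [0.1124 0.1132 0.1144]
side 0.03 22 [0.113  0.1141 0.1151]
side 0.04 27 [0.1128 0.1138 0.1149]
side 0.05 30 [0.1126 0.1135 0.1146]
side 0.06 32 [0.112  0.1133 0.115 ]
side 0.07 28 [0.1126 0.1136 0.1141]
side 0.08 25 [0.1125 0.1132 0.1143]
side 0.09 9 [0.1122 0.113  0.1136]
scene 0.02 14 [0.1154 0.1163 0.1169]
scene 0.03 25 [0.1142 0.1158 0.1168]
scene 0.04 27 [0.1139 0.1151 0.1172]
scene 0.05 33 [0.1143 0.116  0.1174]
scene 0.06 30 [0.114  0.115  0.1172]
scene 0.07 32 [0.114  0.1154 0.1164]
scene 0.08 18 [0.1137 0.115  0.1162]
```

The wrist view shows the tab held centrally at (258,260), with the disc hanging level below it. The pinks are undisturbed. I'll carry it to a stage in front of the cassette.

apply_moves(deltas=[[[0,0,-0.01,0,0,-5],[0.005,-0.03,0,0,0,0],[0.005,-0.05,0,0,0,0],[0.005,-0.05,0,0,0,0],[0.005,-0.05,0,0,0,0],[0.005,-0.05,0,0,0,0],[0.005,-0.05,0,0,0,0],[0.005,-0.05,0,0,0,0],[0.005,-0.05,0,0,0,0]]])

```text
t: 6.42
tool_pos: [0.4413, -0.0077, 0.1349]
ee_rot: [-0.109, -3.139, -0.0]
wrist_force: [0.9, -0.7, -1.4]
finger_gap: 0.0109
grip_force: 58.4
```

apply_moves(deltas=[[[0.005,-0.05,0,0,0,0],[0.005,-0.05,0,0,0,0],[0,-0.03,0,0,0,0],[0,0,0.01,0,0,0],[0,0,0.025,0,0,0],[0,0,0.02,0,0,0],[0,0,0,0,0,0],[0,0,0,0,0,0]]])

```text
t: 7.42
tool_pos: [0.4231, -0.1348, 0.0806]
ee_rot: [-0.109, -3.14, -0.0]
wrist_force: [-0.4, -1.1, 0.1]
finger_gap: 0.0114
grip_force: 58.5
```

```bash
python3 held.py b side scene; python3 - <<'E'
from h import *
for n in('scene','side'):
    z=np.load(n+'.npz'); I,D=z['I'],z['D']; C=cam(n); P=pts(C,D)
    Q=P[(D>0)&(P[...,2]>.073)&(P[...,2]<.083)&(P[...,0]>.535)&(P[...,0]<.64)&(P[...,1]>-.21)&(P[...,1]<-.09)]
    print(n,np.median(Q,0),cv2.minAreaRect((Q[:,:2]*1000).astype(np.float32)))
    R=P[(D>0)&(P[...,2]>.1)&(P[...,2]<.134)&(abs(P[...,0]-.608)<.03)&(P[...,1]>-.24)&(P[...,1]<-.06)]; k=cv2.kmeans(R[:,:2].astype(np.float32),2,None,(3,50,1e-5),5,cv2.KMEANS_PP_CENTERS); print('rods',k[2],R[:,2].max())
I=np.load('side.npz')['I'][190:300,255:385]; cv2.imwrite('pics/s2.png',cv2.resize(I[...,::-1],None,fx=5,fy=5,interpolation=cv2.INTER_CUBIC))
E
```

```text
[ 0.42309327 -0.13478726  0.08057112] [-1.08747755e-01 -3.13968347e+00 -6.49214667e-05] [-0.42363847 -1.10882741  0.07150082] 0.011395822772847918
tool x [-9.97603496e-01  6.91900617e-02  2.78414271e-05] y [6.91900628e-02 9.97603495e-01 4.03910910e-05]
side 444 centre (481.382080078125, -140.18959045410156) 39.605926513671875 z 0.07033969954200076 slope x,y deg [-0.68122893 -0.35387282] rel [ 0.05828881 -0.00540233] yaw -5.295165331702759
scene 239 centre (482.9932861328125, -137.42628479003906) 40.03583526611328 z 0.072998379557488 slope x,y deg [-0.73509217  0.3819854 ] rel [ 0.05990002 -0.00263902] yaw -2.522656502980079
scene [ 0.58403179 -0.14703168  0.07906901] ((585.7037353515625, -148.58700561523438), (119.92892456054688, 84.35934448242188), 86.56196594238281)
rods [[ 0.61268294 -0.08836807]
 [ 0.60386336 -0.21142377]] 0.13370616020241544
side [ 0.58517785 -0.15375218  0.07688184] ((587.851318359375, -147.67013549804688), (116.90061950683594, 82.30160522460938), 86.19688415527344)
rods [[ 0.6055943  -0.21610133]
 [ 0.61469394 -0.09294345]] 0.1313020142783986
```

View pics/s2.png

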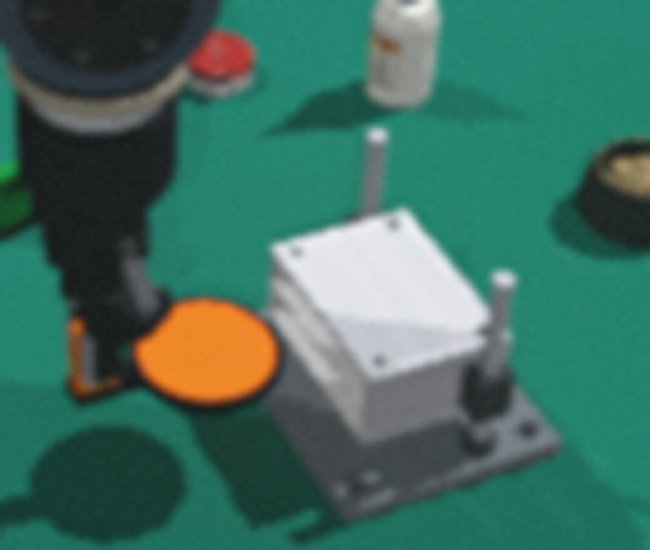

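The side crop shows the held disc level at (207,350), in front of the cassette mouth at (300,310). It sits a little too high for the middle of the upper slot, so I'll lower it 6 mm, shift 4 mm sideways and then insert.

apply_moves(deltas=[[[0,-0.004,0.006,0,0,0],[0,0,0,0,0,0],[-0.01,0,0,0,0,0],[-0.015,0,0,0,0,0],[-0.015,0,0,0,0,0],[0,0,0,0,0,0],[0,0,0,0,0,0]]])

```text
t: 8.4
tool_pos: [0.4622, -0.1418, 0.0741]
ee_rot: [-0.109, -3.139, -0.0]
wrist_force: [0.2, 0.2, -1.2]
finger_gap: 0.0111
grip_force: 58.4
```

```bash
python3 held.py c side scene;  python3 - <<'E'
from h import *
a=np.load('side.npz')['I'][190:290,265:375]; b=np.load('scene.npz')['I'][100:200,245:355]
cv2.imwrite('pics/c2.png',cv2.resize(np.vstack([np.hstack([a,b])])[...,::-1],None,fx=3.6,fy=3.6,interpolation=cv2.INTER_CUBIC))
E
```

```text
[ 0.46224078 -0.14179496  0.07408738] [-1.09352426e-01 -3.13900389e+00 -3.34558624e-04] [ 0.24876535  0.18845108 -1.23407044] 0.011060718340339346
tool x [-9.97575522e-01  6.95887951e-02  6.91584079e-04] y [6.95889409e-02 9.97575733e-01 1.89069776e-04]
side 372 centre (522.88037109375, -148.8341522216797) 38.696746826171875 z 0.06353965934918276 slope x,y deg [-0.44137397 -0.00758297] rel [ 0.06063959 -0.0070392 ] yaw -6.6214021032218815
scene 196 centre (517.7070922851562, -145.54812622070312) 39.123050689697266 z 0.06621396893445158 slope x,y deg [-0.92403404  0.10004308] rel [ 0.05546631 -0.00375317] yaw -3.8710606552060645
```

View pics/c2.png

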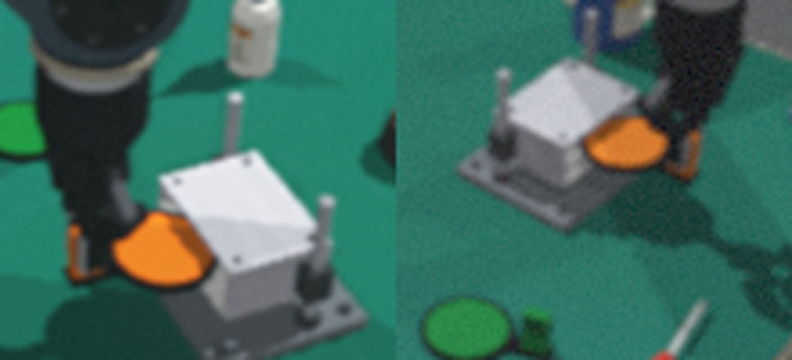

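Both views show the disc entering the slot directly under the cover, with no contact force. I'll keep inserting.

apply_moves(deltas=[[[-0.01,0,0,0,0,0],[-0.012,0,0,0,0,0],[-0.012,0,0,0,0,0],[-0.01,0,0,0,0,0],[-0.005,0,0,0,0,0],[0,0,0,0,0,0],[0,0,0,0,0,0]]])

```text
t: 9.38
tool_pos: [0.5111, -0.1453, 0.0742]
ee_rot: [-0.11, -3.139, -0.0]
wrist_force: [0.1, -0.3, -1.0]
finger_gap: 0.0112
grip_force: 58.4
```

apply_moves(deltas=[[[-0.003,0,0,0,0,0],[-0.002,0,0,0,0,0],[0,0,0,0,0,0],[0,0,0,0,0,0]]])

```text
t: 9.88
tool_pos: [0.5164, -0.1457, 0.0743]
ee_rot: [-0.11, -3.14, -0.0]
wrist_force: [0.4, 0.0, -0.6]
finger_gap: 0.0112
grip_force: 58.4
```

apply_moves(deltas=[[[-0.002,0,0,0,0,0],[0,0,0,0,0,0],[-0.001,0,0,0,0,0],[0,0,0,0,0,0]]])

```text
t: 10.38
tool_pos: [0.5195, -0.1459, 0.0743]
ee_rot: [0.11, 3.14, -0.0]
wrist_force: [-0.4, 0.5, -1.0]
finger_gap: 0.0115
grip_force: 58.4
```

apply_moves(deltas=[[[-0.001,0,0,0,0,0],[0,0,0,0,0,0],[-0.001,0,0,0,0,0],[0,0,0,0,0,0]]])

```text
t: 10.88
tool_pos: [0.5214, -0.1461, 0.0743]
ee_rot: [0.11, 3.14, -0.0]
wrist_force: [-0.5, -0.2, -1.0]
finger_gap: 0.0111
grip_force: 58.4
```

apply_moves(deltas=[[[-0.001,0,0,0,0,0],[0,0,0,0,0,0],[0,0,0,0,0,0]]])

```text
t: 11.25
tool_pos: [0.5224, -0.1461, 0.0743]
ee_rot: [-0.11, -3.14, -0.0]
wrist_force: [-0.2, 0.5, -1.0]
finger_gap: 0.0113
grip_force: 58.4
```

apply_moves(deltas=[[[-0.001,0,0,0,0,0],[0,0,0,0,0,0],[0,0,0,0,0,0]]])

```text
t: 11.62
tool_pos: [0.5234, -0.1462, 0.0743]
ee_rot: [0.11, 3.14, 0.0]
wrist_force: [0.4, 0.1, -0.9]
finger_gap: 0.011
grip_force: 58.4
```

apply_moves(deltas=[[[-0.001,0,0,0,0,0],[0,0,0,0,0,0],[0,0,0,0,0,0]]])

```text
t: 12.0
tool_pos: [0.5244, -0.1463, 0.0743]
ee_rot: [-0.11, -3.14, -0.0]
wrist_force: [-0.6, -0.4, -0.4]
finger_gap: 0.0115
grip_force: 58.4
```

apply_moves(deltas=[[[-0.001,0,0,0,0,0],[0,0,0,0,0,0],[0,0,0,0,0,0]]])

```text
t: 12.38
tool_pos: [0.5247, -0.1462, 0.074]
ee_rot: [-0.11, -3.138, -0.001]
wrist_force: [-5.2, -0.4, -0.7]
finger_gap: 0.0111
grip_force: 58.4
```

The stop is felt at a TCP x of 0.5247 with 5 N. I'll back off about 2 mm towards the specified rest gap, then lower to the floor.

apply_moves(deltas=[[[0.003,0,0,0,0,0],[0,0,0,0,0,0],[0,0,0.002,0,0,0],[0,0,0,0,0,0],[0,0,0,0,0,0]]])

```text
t: 13.0
tool_pos: [0.5225, -0.1462, 0.0723]
ee_rot: [0.11, 3.14, -0.0]
wrist_force: [0.0, 0.3, 0.2]
finger_gap: 0.0114
grip_force: 58.4
```

apply_moves(deltas=[[[0,0,0.001,0,0,0],[0,0,0,0,0,0],[0,0,0,0,0,0]]])

```text
t: 13.38
tool_pos: [0.5225, -0.1462, 0.0717]
ee_rot: [0.11, 3.139, -0.0]
wrist_force: [-3.0, 0.3, 6.2]
finger_gap: 0.0112
grip_force: 59.5
```

apply_moves(deltas=[[[0,0,0.0007,0,0,0],[0,0,0,0,0,0],[0,0,0,0,0,0]]])

```text
t: 13.75
tool_pos: [0.5224, -0.1462, 0.0716]
ee_rot: [0.109, 3.139, -0.0]
wrist_force: [-6.3, 1.5, 15.1]
finger_gap: 0.0111
grip_force: 60.9
```

apply_moves(deltas=[[[0,0,-0.0008,0,0,0],[0,0,0,0,0,0],[0,0,0,0,0,0]]])

```text
t: 14.12
tool_pos: [0.5225, -0.1462, 0.0717]
ee_rot: [0.11, 3.139, -0.0]
wrist_force: [-2.4, 0.3, 6.1]
finger_gap: 0.0108
grip_force: 59.3
```

apply_moves(deltas=[[[0,0,0,0,0,0],[0,0,0,0,0,0],[0,0,0,0,0,0],[0,0,0,0,0,0],[0,0,0,0,0,0]]], claw=0.0)

```text
t: 14.75
tool_pos: [0.5224, -0.1461, 0.0714]
ee_rot: [0.11, 3.14, 0.0]
wrist_force: [-0.4, 0.4, -0.5]
finger_gap: 0.0425
grip_force: 0.0
```

apply_moves(deltas=[[[0,0,-0.01,0,0,0],[0,0,-0.02,0,0,0],[0,0,-0.03,0,0,0],[0,0,-0.04,0,0,0],[0,0,-0.04,0,0,0],[0.05,0,0,0,0,0],[0.05,0,0,0,0,0],[0,0,0,0,0,0],[0,0,0,0,0,0]]])

```text
t: 15.88
tool_pos: [0.4233, -0.1394, 0.2122]
ee_rot: [0.11, 3.138, -0.001]
wrist_force: [0.5, -0.7, -0.6]
finger_gap: 0.0426
grip_force: 0.0
```

```bash
python3 - <<'E'
from h import *
for n in('side','scene'):
    C,I,D=grab(n); P=pts(C,D); hsv=cv2.cvtColor(I,cv2.COLOR_RGB2HSV)
    m=(hsv[...,0]>5)&(hsv[...,0]<25)&(hsv[...,1]>150)&(hsv[...,2]>60)&(D>0)&(np.linalg.norm(P-[.52,-.146,.08],axis=-1)<.07)
    Q=P[m]; t=Q[(Q[:,2]>.095)&(Q[:,2]<.108)]; d=Q[(Q[:,2]<.07)&(Q[:,2]>.05)]; print(n,'tabtop',np.median(t,0),len(t),'disc/neck',np.median(d,0),len(d))
a=np.load('side.npz')['I'][190:290,265:375]; b=np.load('scene.npz')['I'][100:200,245:355]
cv2.imwrite('pics/e.png',cv2.resize(np.hstack([a,b])[...,::-1],None,fx=3.6,fy=3.6,interpolation=cv2.INTER_CUBIC)); print(sense()['wrist_force'])
E
```

```text
side tabtop [ 0.51911133 -0.14940887  0.10023965] 38 disc/neck [ 0.52428231 -0.15156114  0.06264161] 48
scene tabtop [ 0.51585049 -0.14186133  0.1028614 ] 20 disc/neck [ 0.53156789 -0.14407438  0.06552694] 31
[-0.24649232  0.49253313 -0.06621416]
```

View pics/e.png

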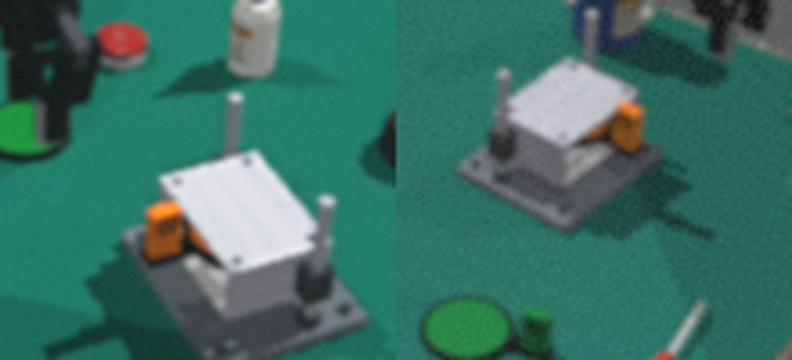

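The disc sits flat in the upper slot with its tab in front at (165,230). The lower slot is empty, the gripper is clear and the green disc is untouched.

```bash
python3 -c "
from bench import *
print(job_done())"
```

```text
the job is handed in; nothing more can be done
None
```

The amber disc lies flat on the floor of the upper slot, about 2 mm short of the back stop (set by feel). It has been let go, the green disc was left alone, and the job was handed in at about 16 s of the 40 s allowed.

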